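# Reset the breaker behind a push-and-turn latched cover

## Robot

A 6-joint arm with a two-finger parallel gripper is mounted at the origin on a cart in front of the work surface, level with it; the furniture and walls round the work are solid. World frame = base frame: x ahead of the robot, y to its left, z up, the work surface at z = 0. Lengths are in m, angles in degrees, forces in N, time in s.
With the tool pointing down it reaches from about 0.275 to 0.85 m from the base axis. Payload 5.2 kg.
Tool frame: the origin (TCP) lies at the very end of the fingers, on their centre line; the grasp point (between the pads) lies behind it (r.tcp_to_grasp is the z of the grasp point in the tool frame, in m); z points along the fingers, y is the line along which they close (so a half turn about z gives the same grasp; the last joint's range is limited). The gripper opens to 85 mm and grips with 20 to 120 N. Pads are 22 mm wide; open, the fingers measure 114 mm over their backs; the gripper's body (76 mm by 85 mm) begins 54 mm behind the grasp point. The pads swing forward as they close: fully open they stand 13 mm farther back than shut.
Start: joints at [57.995, 14.817, 87.949, -0, 77.235, -11.62], TCP at [0.192, 0.516, 0.231] pointing down, gripper open.
Joint ranges: [-179.93, 179.93], [-52.35, 119.4], [10.71, 147.94], [-69.91, 249.91], [12.55, 155.21], [-178.61, 178.61]. Speed limits (degrees/s): [147.25, 147.25, 180, 180, 180, 180].

## Interface

Orientations are given as a 3x3 rotation matrix whose columns are the frame's x, y, z axes.
In Python, from plant import r, hand, readout, cams, ticket gives the robot as it stands. The module is installed in compiled form; this text tells all that it offers. Calls block until the motion is done:
- r.movep(position, orientation): joint-space move of the TCP to a pose.
- r.move_linear(position, attitude=None, vel=0.15): straight line of the TCP; attitude=None keeps the orientation; vel is the mean speed in m/s.
- r.set_joints(angles): joint-space move.
- hand.ungrasp() and hand.grab(newtons=None): open the fingers fully, or close them until they stop; newtons is the grip in N (None keeps the last).
- r.dwell(seconds).
- r.ik(position, orientation): joint angles nearest the present ones, or None.
- readout.state(): the state.
- cams.read_camera(name): name is "side" or "top"; returns the picture (480x640x3 uint8, red, green, blue); there is no depth.
- cams.camera_info(name): a dict with "intrinsics" (3x3 intrinsics, pixels), "xyz" and "orientation" of the camera in the world. Camera axes: x right, y down, z forward; pixel columns grow to the right and rows downward; lengths in m; the calibration is good to about 2 mm. A picture is of the moment at which its call begins. camera_info takes no time and is no camera call.
A pose or a line that the arm cannot do raises r.Unreachable and nothing moves.
- ticket.finish_job(): hands the job in; it is judged then, once.
The state is a dict: "clock": time; "joint_pos": joint angles; "qd": joint speeds; "joint_efforts": joint torques, N m; "ee_pos": TCP position; "orientation": TCP orientation; "force": force on the tool from outside, world axes, zero at the start; "moment": the same for the moment, N m; "width": finger opening in m; "finger_force": force on a finger pad.
Only numpy, scipy, OpenCV 4.12 (cv2) and the standard library are available. Lean on these libraries where they do the work, as an engineer would, in place of code of your own. Each camera call takes 0.05 s, during which the arm holds its last target. There are 200 camera calls.

## Task

The breaker inside the grey control box on the bench is off. Release the box's sloping cover by pressing its wing knob in and turning it a quarter turn clockwise while it is held in (never force it round), then swing the cover up and right over until it leans back past upright and stays there by itself. Then push the breaker's toggle over from off (towards the front of the box) to on (towards the back), and leave the cover standing open; do not shove or knock over the other things on the bench or on the box.

Things in the scene. Friction and masses are not known exactly. Their poses are not given: they have to be found in the camera images.
- control_box: grey steel control box fixed to the bench, 220 mm wide (its y), 185 deep (its x). Origin: midway across its underside, 100 mm behind its front; x to its back, y to its left seen by the robot, z up. Front wall 75 mm high at x = -100 mm; from its top a 30 degree slope, closed by a hinged cover, rises to x = +23, z = 146 mm; behind it a flat top at z = 146 mm, back wall at x = +85 mm
- box_opening (a point): point in the box 64 mm up, at box x = -10, y = 0: top of the breaker's grey case, under the cover. The opening over it is 188 mm wide and runs from box x = -81 mm (edge at z = 86 mm) to x = +12 mm (edge at z = 139 mm). Nothing but the toggle stands higher than this point inside. Axes as control_box
- cover (a joint): the box's cover, a 4 mm plate 212 mm wide and 139 long, hinged along its upper edge; rad, 0 shut on the 30 degree slope, 0.52 level, 2.09 upright, 2.32 leaning back on its stop. A friction stay holds it wherever it is left; swinging it takes 0.4 to 0.8 N m (up to 9 N at the knob). It cannot be lifted while latched
- cover_hinge (a point): middle of the cover's hinge axis, which runs along the box's y; at box x = 21, z = 149.5 mm. Its axes turn with the cover: x in the cover's plane from its lower edge towards the hinge, z out of its outer face (that face lies 1 mm above the hinge axis); shut, z leans 30 degrees from vertical to the front of the box
- cover_edge (a point): middle of the cover's free (lower) edge, 146 mm from the hinge axis; axes as cover_hinge
- latch_knob (a joint): turn of the black wing knob about the cover's outward normal; rad, 0 shut, grows clockwise seen from outside, stop at 1.57 (free). A tooth blocks it at 0: press it in 6 mm or more (8 is good) and hold it in as it turns; never force it. It stays as left. Behind the cover it turns a cam tongue 36 mm long: at 0 it hooks under the lower frame, by 1.15 it is clear, at 1.57 it points to the box's left
- latch_press (a joint): how far the wing knob is pressed in, straight into the cover, against a spring; m, 0 out, stop at 0.010; 3 N to start, 8 N at 6 mm, 11 N at 10 mm; springs back when let go
- latch_grip (a point): grip point on the knob's axis, 41 mm out from the cover's face, 96 mm from the hinge axis. Wing: a bar 60 mm long, 14 thick, 28 high; its top is 6 mm above this point, its underside 19 mm off the cover; round collar below it 41 mm across, 8 mm high. Axes: x along the wing (at knob 0 straight up the slope), y across it, z out of the cover
- breaker_toggle (a joint): the breaker's black toggle, 22 mm wide (box y), 12 mm thick, hinged about the box's y at box x = -10, z = 50 mm; rad, 0 off (leans 25 degrees to the box's front), 0.87 on (leans 25 degrees to its back). It is stiff, about 5 N at the tip, and stays where it is left, so push it right over; at the start it may stand up to 0.15 from full off
- toggle_tip (a point): middle of the toggle's top end, 50 mm from its hinge; off: at box x = -31, z = 95 mm; on: at box x = +11, z = 95 mm
- wash_bottle: white wash bottle with bent spout, 59 x 89 x 184 mm, a bystander; origin at the centre of its underside
- spray_can: spray can, 58 mm across, 187 mm high, a bystander; origin at the centre of its underside
- solder_reel: reel of solder wire on its flange, 58 mm across, 45 mm high, a bystander; origin at the centre of its underside
- screwdriver_1: screwdriver 197 mm long, 27 mm thick, lying near the front of the bench, a bystander; origin under its centre
- small_carton_2: small brown carton, 66 x 99 x 51 mm, behind the box, a bystander; origin at the centre of its underside
- mug: white mug, 95 mm high, standing on the pad of paper, a bystander; origin at the centre of its underside
- hex_keys: folding hex key set, 30 x 90 x 26 mm, lying on the box's flat top behind the hinge, a bystander; origin at the centre of its underside

How it is judged (in metres and radians):
On the way, in this order (a step that is already met when the one before it is completed fails the run):
1. the latch knob has been turned clockwise to its free position (at least 1.25 rad) with the cover still down (value of joint latch_knob above 1.25 rad and value of joint cover below 0.3 rad), for 0.1 s.
2. the cover has been swung past upright (more than 2.17 rad) (value of joint cover above 2.17 rad), for 0.2 s.
3. the breaker toggle is on (value of joint breaker_toggle above 0.75 rad), for 0.2 s.
At the end, for the whole second after the job is handed in: The knob is at its free position (over 1.2 rad), the cover leans back past upright (over 2.17 rad) and is at rest, the toggle is on (over 0.75 rad), and no bystander was moved more than 30 mm or tipped (value of joint latch_knob above 1.2 rad and value of joint cover above 2.17 rad and value of joint breaker_toggle above 0.75 rad and velocity of joint cover below 0.1 rad/s); the robot touches nothing.
It fails at once if the latch was forced: the knob wrenched round past its tooth (0.22 rad) while pressed in less than 3 mm (value of joint latch_knob between 0.22 and 0.5 rad and value of joint latch_press below 0.003 m).
It fails at once if the wash bottle, spray can or solder reel was shoved more than 30 mm or tipped over (distance of any of wash_bottle, spray_can, solder_reel from where it was at the start of the episode above 0.03 m or angle between any of wash_bottle, spray_can, solder_reel's own z axis and vertical above 0.5 rad).
It fails at once if the screwdriver was shoved more than 30 mm or tipped over (distance of screwdriver_1 from where it was at the start of the episode above 0.03 m).
It fails at once if the carton or mug was shoved more than 30 mm or tipped over (distance of any of small_carton_2, mug from where it was at the start of the episode above 0.03 m or angle between any of small_carton_2, mug's own z axis and vertical above 0.5 rad).
It fails at once if the hex key set on the box was shoved more than 30 mm or tipped over (distance of hex_keys from where it was at the start of the episode above 0.03 m or angle between hex_keys's own z axis and vertical above 0.5 rad).
It also fails if it takes over 61 s, if anything falls off the work surface, if the arm or the gripper's body presses on something with over 40 N, if the wrist force passes 120 N, or if a joint passes its speed limit or range.

## Working session

There is one attempt and no reset: what is moved stays moved. The work goes in short steps, each a Python script; the robot and the scene stay as the last script left them, time stands still between calls to the robot, and variables do not carry over. Pictures are saved under pics/ and viewed, at most 10 in all, crops included, and the job is handed in when it is done.

```bash
mkdir -p pics; python3 - <<'E'
from plant import r,hand,readout,cams
import cv2,numpy as np
np.set_printoptions(precision=4,suppress=True)
for n in("side","top"):
    im=cams.read_camera(n); cv2.imwrite(f"pics/{n}0.png",im[:,:,::-1])
    i=cams.camera_info(n); print(n,i["intrinsics"],i["xyz"],i["orientation"])
print(readout.state(), r.tcp_to_grasp)
E
```

```text
side [[454.0172   0.     321.753 ]
 [  0.     454.0172 240.5033]
 [  0.       0.       1.    ]] [ 0.6231 -0.7167  0.7909] [[ 0.9945  0.0825 -0.0648]
 [ 0.1025 -0.6355  0.7653]
 [ 0.022  -0.7677 -0.6405]]
top [[469.7823   0.     308.0904]
 [  0.     469.7823 242.0982]
 [  0.       0.       1.    ]] [0.3912 0.0526 1.0889] [[ 0.0146 -0.9856  0.1682]
 [-0.9999 -0.0154 -0.0033]
 [ 0.0058 -0.1682 -0.9857]]
{'clock': 0.1, 'joint_pos': array([ 57.9963,  14.8577,  88.0037,  -0.0013,  77.2342, -11.6183]), 'qd': array([ 0.0601,  0.0253, -0.1143,  0.0867,  0.0627, -0.0053]), 'joint_efforts': array([  0.0022, -44.6965, -29.1245,  -0.0001,   0.0063,   0.    ]), 'ee_pos': array([0.1913, 0.5152, 0.2305]), 'orientation': array([[-0.9374,  0.3483, -0.0009],
       [ 0.3483,  0.9374, -0.0014],
       [ 0.0003, -0.0016, -1.    ]]), 'force': array([-0.4533,  0.547 ,  0.5127]), 'moment': array([ 0.0217,  0.0199, -0.0336]), 'finger_force': 0.0, 'width': 0.08522507411770186} -0.0187
```

View pics/side0.png

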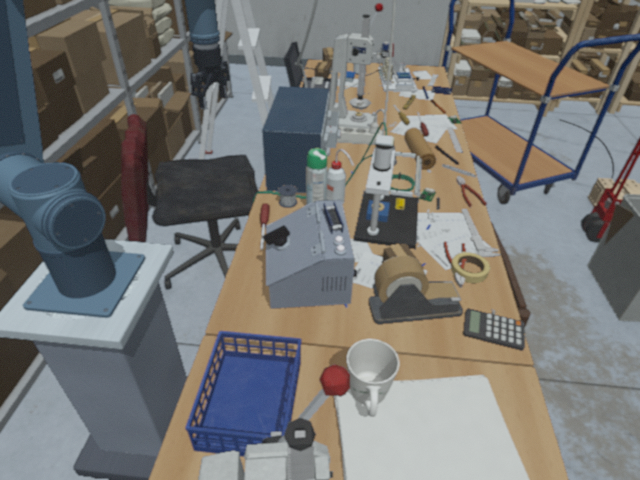

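View pics/top0.png

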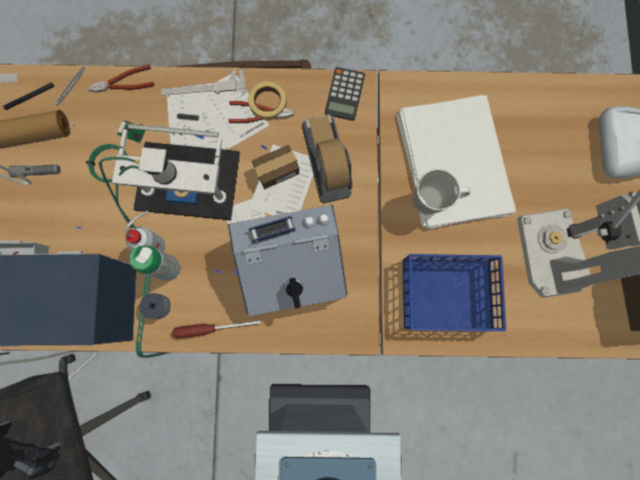

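The side view shows the box around (310,260) with the black knob at (278,236). The top view shows the box spanning (229..346, 207..314), with the knob at (294,290), and it is slightly yawed. I'll enlarge the box in both views.

```bash
python3 - <<'E'
import cv2,numpy as np
t=cv2.imread("pics/top0.png")[195:325,215:365]; s=cv2.imread("pics/side0.png")[195:315,250:365]
a=cv2.resize(t,None,fx=4,fy=4,interpolation=cv2.INTER_CUBIC);cv2.imwrite("pics/tc.png",a)
a=cv2.resize(s,None,fx=5,fy=5,interpolation=cv2.INTER_CUBIC);cv2.imwrite("pics/sc.png",a)
E
```

```text
(no output)
```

View pics/tc.png

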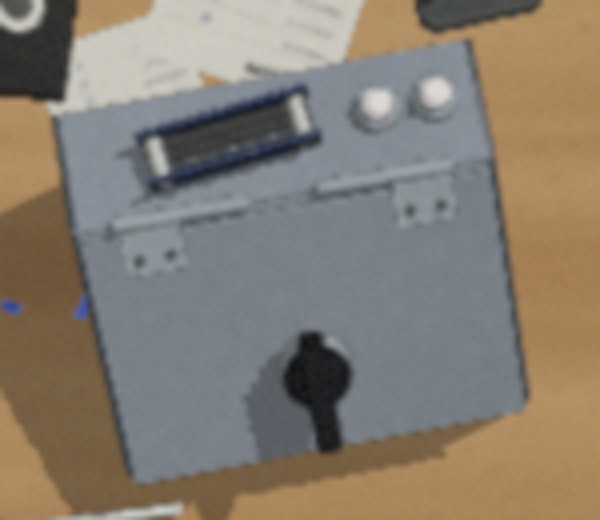

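View pics/sc.png

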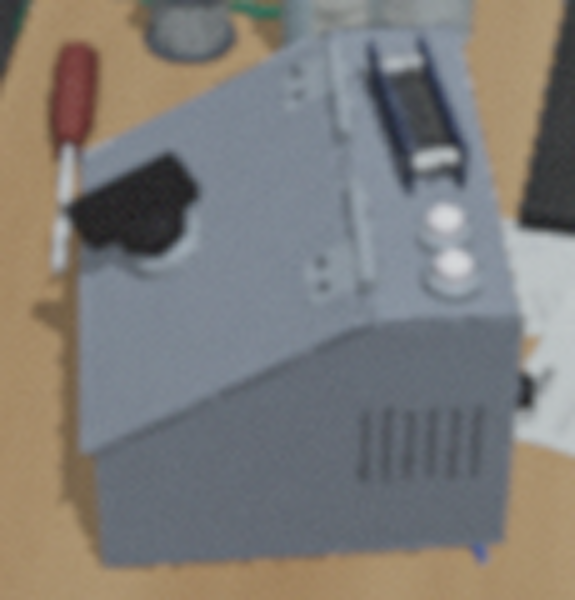

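The crops give clear box corners in both views. The knob wing lies straight up the slope. I'll cast rays from the corners onto planes at their known heights and fit the box frame.

```bash
cat > h.py <<'E'
from plant import r,hand,readout,cams,ticket
import numpy as np
from scipy.spatial.transform import Rotation as R
np.set_printoptions(precision=4,suppress=True)
def ray(n,px,z):
    i=cams.camera_info(n); d=i["orientation"]@np.linalg.solve(i["intrinsics"],[px[0],px[1],1])
    c=np.array(i["xyz"]); return c+d*(z-c[2])/d[2]
def proj(n,p):
    i=cams.camera_info(n); q=i["intrinsics"]@(i["orientation"].T@(np.array(p)-i["xyz"])); return q[:2]/q[2]
E
python3 - <<'E'
from h import *
t=lambda u,v:(215+u/4-.4,195+v/4-.4); s=lambda u,v:(250+u/5-.4,195+v/5-.4)
P=[("top",t(52,116),(85,110,146)),("top",t(470,40),(85,-110,146)),("top",t(133,482),(-105,106,77)),("top",t(526,408),(-105,-106,77)),
("top",t(76,234),(23,110,146)),("top",t(491,160),(23,-110,146)),
("side",s(105,563),(-100,-110,0)),("side",s(502,541),(85,-110,0)),("side",s(520,315),(85,-110,146)),("side",s(375,325),(23,-110,146))]
B=np.array([p[2] for p in P])/1000; W=np.array([ray(n,p,b[2]) for (n,p,_),b in zip(P,B)])
for sel in (range(6),range(6,10),range(10)):
    sel=list(sel); b=B[sel,:2];w=W[sel,:2]
    z=(b-b.mean(0))@[1,1j]; y=(w-w.mean(0))@[1,1j]
    a=np.angle(np.vdot(z,y)); M=np.array([[np.cos(a),-np.sin(a)],[np.sin(a),np.cos(a)]])
    o=w.mean(0)-M@b.mean(0); print(o,np.degrees(a)); print(((w-o)@M-b)*1000)
# knob check: top (318,375)->? collar ; wing ends
k=np.array([-.0621-.0205,0,.1020+.0355])
c=np.array([21-96*.866-42*.5,0,149.5-48+42*.866])/1000; print(c)
p=np.r_[o+M@c[:2],c[2]]
print("grip",p, proj("top",p),"seen",t(318,390), proj("side",p),"seen",s(140,195))
E
```

```text
[0.5267 0.091 ] 11.390524322792203
[[-0.4877 -0.6625]
 [-0.108   1.1716]
 [ 1.6887  0.6007]
 [ 1.843  -0.6563]
 [-1.028  -3.1517]
 [-1.9079  2.6982]]
[0.5278 0.0996] 10.625162241502677
[[ 1.114   1.1877]
 [ 0.9628  3.2107]
 [-0.953  -0.8543]
 [-1.1238 -3.5441]]
[0.5265 0.0941] 11.565269058021531
[[-0.5795 -4.0543]
 [-0.8652 -2.2203]
 [ 1.5895 -2.2182]
 [ 1.0933 -3.4747]
 [-1.1271 -6.3528]
 [-2.6601 -0.4991]
 [ 1.7872  7.8964]
 [ 1.6444  6.8862]
 [-0.3379  2.8531]
 [-0.5445  1.1838]]
[-0.0831  0.      0.1379]
grip [0.445  0.0775 0.1379] [293.402  294.9427] seen (294.1, 292.1) [273.6235 232.5977] seen (277.6, 233.6)
```

```bash
cat >> h.py <<'E'
O=np.array([.527,.0922,0]); A=np.radians(11.4); Rb=R.from_euler('z',A).as_matrix()
def W(p): return O+Rb@np.array(p)           # box -> world, m
H=np.array([.021,0,.1495])
def cov(th):  # cover axes in box frame at angle th
    return R.from_euler('y',th-np.pi/6).as_matrix()
def knobpose(th,kn,out=.041,press=0.,flip=1,dist=.096):
    """TCP pose with the grasp point on knob; kn = tool turn"""
    C=cov(th); g=H+C@np.array([-dist,0,.001+out-press])
    y=C@np.array([0,flip,0]); z=-C[:,2]; T=np.c_[np.cross(y,z),y,z]@R.from_euler('z',kn).as_matrix()
    p=g+z*(-r.tcp_to_grasp)
    return W(p),Rb@T
def tool(d,y): # tool orientation from pointing dir & closing dir (box frame)
    z=np.array(d,float);z/=np.linalg.norm(z);y=np.array(y,float);y-=z*(y@z);y/=np.linalg.norm(y)
    return Rb@np.c_[np.cross(y,z),y,z]
E
python3 - <<'E'
from h import *
print(cov(0)[:,2],cov(0)[:,0])
for f in(1,-1):
  for kn in(0,45,90,100): print(f,kn,r.ik(*knobpose(0,np.radians(kn),flip=f,press=.008 if kn else -.06)))
  for th in np.arange(.2,2,.2): print(f,'%.1f'%th,r.ik(*knobpose(th,np.pi/2,flip=f)))
print("push front dir")
for a in(0,20,40,60,80):
  print(a,[[ 'n' if r.ik(W([x,0,z]),tool([np.sin(np.radians(a)),0,-np.cos(np.radians(a))],y)) is None else 'Y' for x,z in((-.07,.2),(-.04,.24),(0,.26),(.03,.26),(-.02,.09))] for y in((0,1,0),(0,-1,0),(np.cos(np.radians(a)),0,np.sin(np.radians(a))))])
print("push side dir, from right / left")
for s in(1,-1):
 for a in(20,40,60,80):
  print(s,a,[[ 'n' if r.ik(W([x,-.08*s,z]),tool([0,s*np.sin(np.radians(a)),-np.cos(np.radians(a))],y)) is None else 'Y' for x,z in((-.09,.1),(-.1,.15),(-.07,.2),(-.04,.24),(0,.26),(.03,.26))] for y in((1,0,0),(-1,0,0))])
E
```

```text
[-0.5   -0.     0.866] [0.866 0.    0.5  ]
1 0 [ -17.536   -11.9401  131.7825   24.3943   35.8548 -135.7658]
1 45 [-13.9451  -0.4486 133.469   33.3786  22.8945 -98.5588]
1 90 [-13.9451  -0.4486 133.469   33.3786  22.8945 -53.5588]
1 100 [-13.9451  -0.4486 133.469   33.3786  22.8945 -43.5588]
1 0.2 [ -9.6199  -0.0443 122.4762  10.0888  40.625  -27.7085]
1 0.4 [ -6.0208   4.6777 111.5195   2.5204  57.0681 -18.6667]
1 0.6 [ -3.3079  11.0758 100.5493  -1.1636  72.6129 -14.3191]
1 0.8 [ -1.2698  18.5064  89.6021  -3.4351  87.3659 -12.0455]
1 1.0 [  0.2627  26.6012  78.712   -5.1863 101.4951 -10.9596]
1 1.2 [  1.4144  35.1265  67.9209  -6.8856 115.1215 -10.7528]
1 1.4 [  2.275   43.9156  57.2906  -8.9345 128.308  -11.4347]
1 1.6 [  2.9073  52.8271  46.9245 -11.9335 141.0464 -13.386 ]
1 1.8 [  3.355   61.7077  37.0138 -17.2816 153.2025 -17.8686]
-1 0 [-17.536  -11.9401 131.7825  24.3943  35.8548  44.2342]
-1 45 [-13.9451  -0.4486 133.469   33.3786  22.8945  81.4412]
-1 90 [-13.9451  -0.4486 133.469   33.3786  22.8945 126.4412]
-1 100 [-13.9451  -0.4486 133.469   33.3786  22.8945 136.4412]
-
[... 901 characters left out ...]
', 'Y', 'Y', 'n']]
80 [['n', 'n', 'n', 'n', 'n'], ['n', 'n', 'n', 'n', 'n'], ['n', 'n', 'n', 'n', 'n']]
push side dir, from right / left
1 20 [['Y', 'Y', 'Y', 'Y', 'Y', 'Y'], ['Y', 'Y', 'Y', 'Y', 'Y', 'Y']]
1 40 [['Y', 'Y', 'Y', 'Y', 'Y', 'Y'], ['Y', 'Y', 'Y', 'Y', 'Y', 'Y']]
1 60 [['Y', 'Y', 'Y', 'Y', 'Y', 'Y'], ['Y', 'Y', 'Y', 'Y', 'Y', 'Y']]
1 80 [['Y', 'Y', 'Y', 'Y', 'Y', 'Y'], ['Y', 'Y', 'Y', 'Y', 'Y', 'Y']]
-1 20 [['Y', 'Y', 'Y', 'Y', 'Y', 'Y'], ['Y', 'Y', 'Y', 'Y', 'Y', 'Y']]
-1 40 [['Y', 'Y', 'Y', 'Y', 'Y', 'Y'], ['Y', 'Y', 'Y', 'Y', 'Y', 'Y']]
-1 60 [['Y', 'Y', 'Y', 'Y', 'Y', 'Y'], ['Y', 'Y', 'Y', 'Y', 'Y', 'Y']]
-1 80 [['Y', 'Y', 'Y', 'Y', 'Y', 'Y'], ['Y', 'Y', 'Y', 'Y', 'Y', 'Y']]
```

```bash
cat >> h.py <<'E'
def st(msg=""):
    s=readout.state(); F=Rb.T@s["force"]; print(msg,"t%.1f"%s["clock"],"tcp_box",1000*(Rb.T@(s["ee_pos"]-O)),"F_box",F,"n",F@cov(0)[:,2],"w%.4f"%s["width"],"q",s["joint_pos"].round(1)); return s
E
python3 - <<'E'
from h import *
s=readout.state(); 
r.move_linear([.25,.45,.40],vel=.3)
r.movep(*knobpose(0,0,press=-.10)); st("standoff")
p,T=knobpose(0,0); r.move_linear(p,T,vel=.1); st("at knob")
hand.grab(60); st("grabbed")
import cv2
for n in("top","side"):
    im=cams.read_camera(n)[:,:,::-1]; cv2.imwrite(f"pics/{n}1.png",cv2.resize(im[120:360,180:480],None,fx=2,fy=2))
E
cd pics; python3 -c "
import cv2;a=cv2.imread('top1.png');b=cv2.imread('side1.png');cv2.imwrite('c1.png',cv2.resize(cv2.hconcat([a,b]),(800,320)))"
```

```text
standoff t2.6 tcp_box [-123.509     0.3682  208.3855] F_box [0.0841 0.5294 0.3037] n 0.2209343883751641 w0.0850 q [ -20.1  -18.1  130.    22.1   44.1 -134.2]
at knob t3.8 tcp_box [-73.6734   0.0232 122.058 ] F_box [-0.8097  0.0504  0.4528] n 0.7970167515011187 w0.0855 q [ -14.3   -1.9  133.3   31.8   24.3 -142.1]
grabbed t4.4 tcp_box [-73.674   -0.3736 121.8253] F_box [-2.2817 -3.6676  2.5568] n 3.3550822100532187 w0.0127 q [ -14.3   -1.9  133.4   31.8   24.3 -142.1]
```

View pics/c1.png

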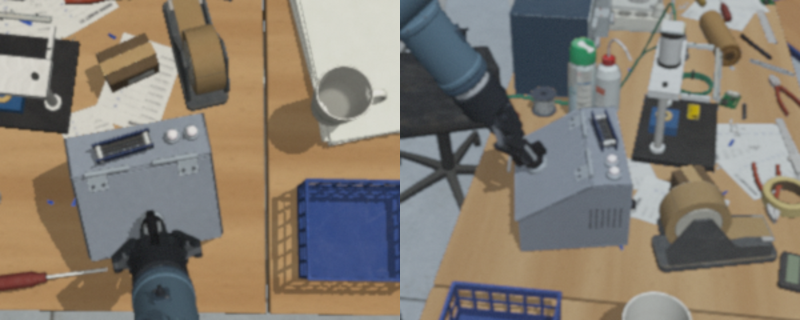

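The gripper is on the wing, with width about 13 mm. Next I press and turn in stages, checking the force each time.

```bash
python3 - <<'E'
from h import *
p,T=knobpose(0,0,press=.0085); r.move_linear(p,T,vel=.02); s=st("pressed")
n=(Rb.T@s["force"])@cov(0)[:,2]
if n<8: raise SystemExit("too weak")
for d in(8,30,60,90):
    r.movep(*knobpose(0,np.radians(d),press=.0085)); s=st(d); print(s["moment"])
    if (Rb.T@s["force"])@cov(0)[:,2]<6: raise SystemExit("lost press")
E
```

```text
pressed t5.1 tcp_box [-69.4159  -0.314  114.4873] F_box [-7.0533 -4.363   7.2384] n 9.795291093841124 w0.0128 q [ -13.9   -0.4  133.5   33.5   22.8 -143.7]
8 t5.3 tcp_box [-69.4737  -0.2604 114.5294] F_box [-6.1995 -4.1564  6.7594] n 8.953602838591436 w0.0128 q [ -13.9   -0.4  133.5   33.5   22.8 -135.6]
[-0.6482  0.5358 -0.332 ]
30 t5.8 tcp_box [-69.4483  -0.2071 114.583 ] F_box [-6.5478 -3.107   7.1631] n 9.477303781059977 w0.0127 q [ -13.9   -0.4  133.5   33.5   22.8 -113.6]
[-0.5858  0.5278 -0.3218]
60 t6.4 tcp_box [-69.3218  -0.1865 114.707 ] F_box [-5.9467 -3.1842  7.0383] n 9.068699661807473 w0.0126 q [-13.9  -0.4 133.5  33.5  22.8 -83.6]
[-0.474   0.4872 -0.3039]
90 t6.9 tcp_box [-69.241   -0.2008 114.7641] F_box [-6.3846 -2.6699  7.7092] n 9.86863284485568 w0.0129 q [-13.9  -0.4 133.5  33.5  22.8 -53.7]
[-0.5166  0.3561 -0.2398]
```

```bash
python3 - <<'E'
from h import *
p,T=knobpose(0,np.pi/2,press=.001); r.move_linear(p,T,vel=.03); st("out")
for th in np.arange(.1,1.35,.1):
    p,T=knobpose(th,np.pi/2,press=.001); r.move_linear(p,T,vel=.06); s=st("%.1f"%th)
    if np.linalg.norm(s["force"])>45: raise SystemExit("force")
import cv2
a,b=[cams.read_camera(n)[120:360,180:480,::-1] for n in("top","side")]
cv2.imwrite("pics/c2.png",cv2.resize(cv2.hconcat([a,b]),(800,320)))
E
```

```text
out t7.3 tcp_box [-72.9431  -0.2251 121.1081] F_box [-1.3948 -1.9709  3.97  ] n 4.135506845515005 w0.0127 q [-14.3  -1.7 133.4  32.   24.1 -52.3]
0.1 t7.7 tcp_box [-75.1788  -0.1714 130.2707] F_box [-2.3205 -4.5787  2.1079] n 2.9857775199182006 w0.0129 q [-11.8  -1.2 128.   17.8  31.9 -36.7]
0.2 t8.1 tcp_box [-76.5622  -0.1407 139.7416] F_box [-1.6675 -5.9317  2.2755] n 2.804441882516828 w0.0130 q [ -9.6   0.1 122.6  10.2  40.3 -28. ]
0.3 t8.4 tcp_box [-76.9592  -0.1415 149.2925] F_box [-2.7176 -6.9201  2.2694] n 3.3241349247261147 w0.0127 q [ -7.7   2.2 117.2   5.6  48.5 -22.6]
0.4 t8.7 tcp_box [-76.4899  -0.1345 158.8563] F_box [-1.529  -6.3551  2.08  ] n 2.565811311604458 w0.0128 q [ -6.1   4.8 111.7   2.6  56.6 -19. ]
0.5 t9.0 tcp_box [-75.072   -0.1378 168.3396] F_box [-1.1395 -6.1317  2.6646] n 2.8773735085446583 w0.0129 q [ -4.6   7.8 106.3   0.5  64.5 -16.4]
0.6 t9.3 tcp_box [-72.7422  -0.1224 177.6461] F_box [-0.3132 -7.0974  2.9082] n 2.6751310553152106 w0.0126 q [ -3.4  11.1 100.8  -1.1  72.1 -14.6]
0.7 t9.6 tcp_box [-69.5065  -0.1503 186.6901] F_box [-0.9546 -5.4415  4.27
[... 254 characters left out ...]
8 203.6593] F_box [-1.6792 -6.6199  3.3189] n 3.7138680813597342 w0.0128 q [ -0.5  22.5  84.5  -4.3  94.  -11.6]
1.0 t10.6 tcp_box [-54.652   -0.1107 211.401 ] F_box [-2.2152 -5.8672  4.5603] n 5.056911586259371 w0.0132 q [  0.2  26.6  79.1  -5.1 101.1 -11.2]
1.1 t10.9 tcp_box [-48.1241  -0.1456 218.575 ] F_box [-2.0092 -5.9039  4.9657] n 5.305040874659059 w0.0127 q [  0.8  30.8  73.7  -6.  108.  -11. ]
1.2 t11.2 tcp_box [-40.8662  -0.1105 225.1233] F_box [-2.0207 -6.8614  4.9811] n 5.324073922749697 w0.0128 q [  1.3  35.1  68.4  -6.8 114.7 -11. ]
1.3 t11.5 tcp_box [-32.9619  -0.1225 230.9674] F_box [-2.0153 -6.033   7.5362] n 7.534193173138575 w0.0129 q [  1.8  39.4  63.1  -7.8 121.4 -11.2]
```

View pics/c2.png

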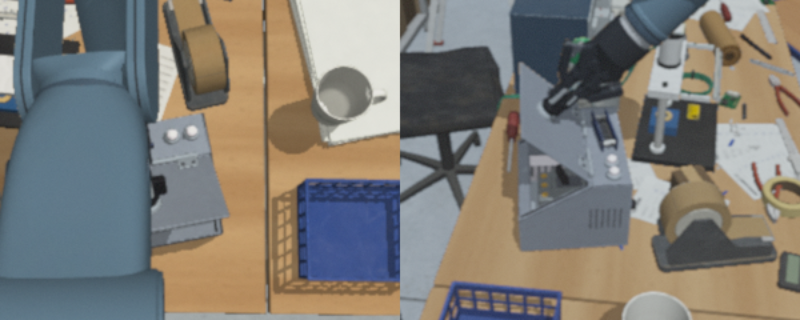

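```bash
cat >> h.py <<'E'
def push(th,s,off,extra=15,back=0.):
    a=np.radians(120+extra)-th; d=np.array([np.sin(a),0,-np.cos(a)])
    p=H+cov(th)@np.array([-s,0,-.003-off])-d*back
    return W(p),tool(d,[0,PY,0])
PY=1
E
python3 - <<'E'
from h import *
import h
for th in(1.4,1.5,1.55):
    p,T=knobpose(th,np.pi/2,press=.001); r.move_linear(p,T,vel=.06); s=st("%.2f"%th)
    if np.linalg.norm(s["force"])>45: raise SystemExit("force")
hand.ungrasp(); st("open")
p,T=knobpose(1.55,np.pi/2,press=-.10); r.move_linear(p,T,vel=.15); st("clear")
r.movep(W([.03,0,.46]),tool([0,0,-1],[0,1,0])); hand.grab(40); st("via")
for ex in(0,10,15):
  for th,b in((1.5,.1),(1.5,0),(1.7,0),(2,0),(2.3,0)): print(ex,th,b,r.ik(*push(th,.115,.03,ex,b)))
import cv2
a,b=[cams.read_camera(n)[120:360,180:480,::-1] for n in("top","side")]
cv2.imwrite("pics/c3.png",cv2.resize(cv2.hconcat([a,b]),(800,320)))
E
```

```text
1.40 t12.0 tcp_box [-24.4923  -0.119  236.0229] F_box [-2.5643 -5.8447  7.8153] n 8.050369128245165 w0.0125 q [  2.2  43.8  57.8  -8.8 128.  -11.7]
1.50 t12.3 tcp_box [-15.4821  -0.0941 240.2298] F_box [-0.9809 -5.0213  8.8103] n 8.120381562064829 w0.0126 q [  2.5  48.3  52.6 -10.1 134.4 -12.4]
1.55 t12.5 tcp_box [-10.7083  -0.1188 242.0857] F_box [-0.8908 -4.8312  7.232 ] n 6.708491863417279 w0.0129 q [  2.7  50.5  50.  -10.9 137.6 -12.9]
open t13.2 tcp_box [ -9.5973   0.0321 243.039 ] F_box [-0.0056  0.6131 -0.7138] n -0.6153688459543879 w0.0852 q [  2.8  50.5  49.7 -11.  137.7 -12.7]Traceback (most recent call last):
  File "<stdin>", line 7, in <module>
plant.Unreachable: the arm cannot follow that straight line within its joint ranges
```

```bash
python3 - <<'E'
from h import *
for d in(.06,.05,.04,.035):
    p,T=knobpose(1.55,np.pi/2,press=-d)
    try: r.move_linear(p,T,vel=.12); st("clear %.3f"%d); break
    except r.Unreachable: pass
else: raise SystemExit("no")
q=readout.state()["ee_pos"]+np.array([0,0,.12])+Rb@[.02,0,0]
r.move_linear(q,knobpose(1.2,np.pi/2)[1],vel=.15); st("up")
r.movep(W([.0,0,.46]),tool([0,0,-1],[0,1,0])); hand.grab(40); st("via")
for ex in(0,10,15):
  for th,b in((1.5,.1),(1.5,0),(1.7,0),(2,0),(2.3,0)): print(ex,th,b,r.ik(*push(th,.115,.03,ex,b)))
import cv2
a,b=[cams.read_camera(n)[120:360,180:480,::-1] for n in("top","side")]
cv2.imwrite("pics/c3.png",cv2.resize(cv2.hconcat([a,b]),(800,320)))
E
```

```text
clear 0.060 t13.9 tcp_box [ 42.432   -0.0013 274.1658] F_box [ 0.4782 -0.0521  0.1238] n -0.13183960007439674 w0.0854 q [  3.3  56.8  32.8 -13.3 148.3 -15.6]
up t14.8 tcp_box [ 62.4137  -0.0832 392.4211] F_box [0.423  0.1963 0.2324] n -0.010233246599585712 w0.0853 q [  2.7  46.9  24.2 -10.1 147.1 -15.4]
via t17.0 tcp_box [ -0.005    0.0172 460.0664] F_box [-0.6565  0.4503 -0.5165] n -0.11903111831314635 w0.0001 q [  -2.    10.6   62.3    0.   107.  -103.4]
0 1.5 0.1 [ -24.1741  -26.7599  121.648    22.4963   58.3702 -132.9033]
0 1.5 0 [ -16.1772  -13.7568  126.6321   24.4433   38.7943 -132.9055]
0 1.7 0 [  -9.6012   -6.7095  113.7611   10.0446   52.1442 -115.7189]
0 2 0 [  -3.6252    6.3401   94.5151    1.4572   73.9252 -105.3649]
0 2.3 0 [  -0.1786   21.0898   74.9598   -2.3593   95.4929 -101.5671]
10 1.5 0.1 [ -42.      -36.7192  131.755    39.4056   61.5706 -155.4208]
10 1.5 0 [ -22.7348  -17.6379  135.1506   46.4061   32.5997 -157.4796]
10 1.7 0 [ -13.7245  -11.921   122.0632   20.1611   41.5794 -126.9157]
10 2 0 [  -5.8504    0.1708  102.7276    5.0986   62.4487 -109.0286]
10 2.3 0 [  -1.4646   14.4105   83.2509   -0.3984   84.0744 -102.8175]
15 1.5 0.1 [ -60.575   -44.0799  136.978    48.1804   74.54   -170.1834]
15 1.5 0 [ -26.832   -18.8564  139.5235   60.8199   32.3707 -173.8347]
15 1.7 0 [ -16.2496  -14.1474  126.2859   28.1003   36.9488 -135.6519]
15 2 0 [  -7.1862   -2.7296  106.9026    7.6473   56.6369 -111.7159]
15 2.3 0 [  -2.2281   11.1673   87.4766    0.7745   78.2279 -103.7654]
```

View pics/c3.png

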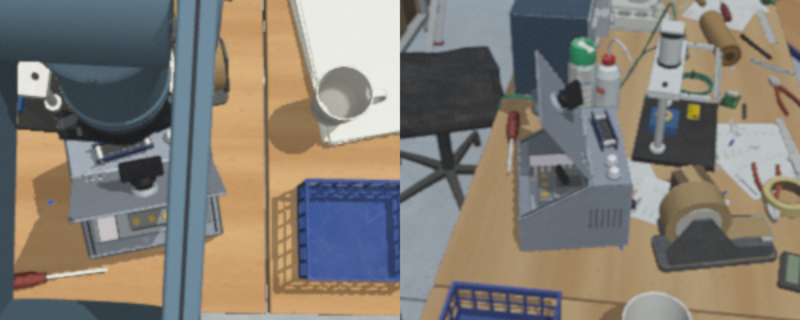

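```bash
python3 - <<'E'
from h import *
E=7
r.movep(W([-.14,0,.42]),tool([.35,0,-.94],[0,1,0])); st("v1")
r.movep(*push(1.5,.120,.04,E,.09)); st("pre")
p,T=push(1.5,.120,.035,E); r.move_linear(p,T,vel=.12); st("in")
for th in np.arange(1.5,2.33,.08):
    p,T=push(th,.115,.012,E); r.move_linear(p,T,vel=.08); s=st("%.2f"%th)
    if np.linalg.norm(s["force"])>40: print("force");break
E
```

```text
v1 t17.8 tcp_box [-140.3603   -0.1022  420.9692] F_box [ 0.3608 -0.4366  0.4773] n 0.2329385740909257 w-0.0002 q [ -15.6  -20.    98.1    9.2   83.4 -116.5]
pre t18.4 tcp_box [-139.7783   -1.4393  294.7871] F_box [ 0.9574 -0.9016  0.9868] n 0.3759019159022496 w-0.0000 q [ -36.7  -33.9  129.8   34.7   59.  -149.6]
in t19.3 tcp_box [-76.7424   0.0503 228.7245] F_box [ 0.0026 -0.4265 -0.4794] n -0.4164331126036485 w-0.0000 q [ -21.6  -17.9  132.9   38.6   35.1 -149.2]
1.50 t19.7 tcp_box [-55.9223   0.0875 236.6653] F_box [-0.1858 -0.3009  0.3471] n 0.3934876401026284 w-0.0005 q [ -18.5  -15.3  130.1   36.4   33.5 -145. ]
1.58 t20.0 tcp_box [-48.7347   0.3498 242.1474] F_box [ 0.5334  0.5417 -0.3266] n -0.5495528581853029 w-0.0001 q [ -15.2  -13.   125.    26.1   37.4 -133.2]
1.66 t20.3 tcp_box [-40.8427   0.3671 247.3106] F_box [0.3824 0.4693 0.5527] n 0.2874385857281856 w-0.0003 q [ -12.4  -10.2  119.9   18.7   42.1 -124.6]
1.74 t20.6 tcp_box [-32.5703   0.3048 252.0406] F_box [-0.3212 -0.9033  0.5305] n 0.6199889717626699 w0.0001 q [ -10.    -7.3  114.8   13.3   47.4 -118.4]
1.82 t20.
[... 383 characters left out ...]
n 0.5779333898611684 w-0.0000 q [  -4.8    2.9   99.4    4.3   64.5 -107.7]
2.06 t21.6 tcp_box [  2.682    0.0168 263.893 ] F_box [0.1733 0.5086 0.3616] n 0.22654906195559527 w0.0001 q [  -3.6    6.6   94.3    2.5   70.3 -105.7]
2.14 t21.9 tcp_box [ 11.8125  -0.0207 264.9549] F_box [-0.4019 -0.6466 -0.1508] n 0.07041173271294449 w-0.0003 q [  -2.5   10.4   89.1    1.1   76.1 -104.2]
2.22 t22.2 tcp_box [ 21.051   -0.0437 265.2907] F_box [-0.3312 -0.408  -0.4599] n -0.23268911422201718 w0.0004 q [  -1.5   14.3   83.9    0.    81.8 -103. ]
2.30 t22.4 tcp_box [ 30.1984  -0.0524 264.8335] F_box [ 0.2651  0.337  -0.0486] n -0.17461549863561457 w-0.0000 q [  -0.7   18.3   78.7   -1.    87.5 -102.1]
```

```bash
python3 - <<'E'
from h import *
import cv2
a,b=[cams.read_camera(n)[120:360,180:480,::-1] for n in("top","side")]
cv2.imwrite("pics/c4.png",cv2.resize(cv2.hconcat([a,b]),(800,320),interpolation=cv2.INTER_CUBIC))
E
```

```text
(no output)
```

View pics/c4.png

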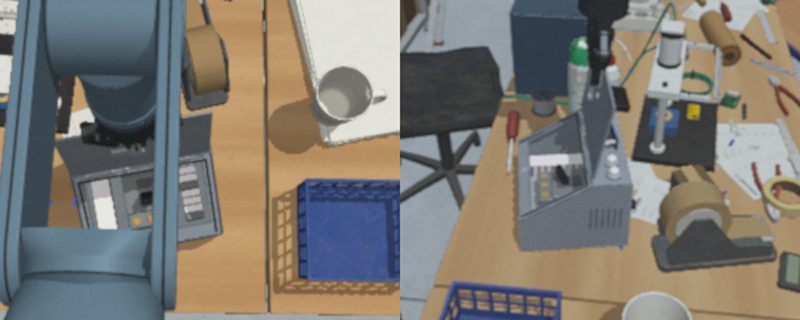

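The cover now stands past upright with the fingers on its inner face. I'll press gently until it meets the stop.

```bash
python3 - <<'E'
from h import *
for off in(.010,.008,.006,.004,.002,0):
    p,T=push(2.31,.115,off,7); r.move_linear(p,T,vel=.05); s=st("%.3f"%off)
    if (Rb.T@s["force"])[0]<-10: break
E
```

```text
0.010 t22.8 tcp_box [ 32.6592   0.032  265.0837] F_box [-2.5567  0.2725  2.9096] n 3.79811907208934 w-0.0000 q [  -0.5   19.    77.7   -1.1   88.5 -101.9]
0.008 t23.1 tcp_box [ 34.2492   0.0281 264.7191] F_box [-4.4117  0.082   4.1582] n 5.806984352741431 w0.0002 q [  -0.5   19.2   77.4   -1.1   88.7 -101.8]
0.006 t23.3 tcp_box [ 34.4171   0.052  264.657 ] F_box [-10.9307  -0.5354   9.0224] n 13.278963213475235 w0.0001 q [  -0.5   19.4   77.2   -1.2   88.9 -101.8]
```

```bash
python3 - <<'E'
from h import *
a=np.radians(20); d=np.array([np.sin(a),0,-np.cos(a)]); T=tool(d,[0,1,0])
r.move_linear(W([-.06,0,.27]),T,vel=.12)
p0=np.array([-.058,0,.076])
r.move_linear(W(p0-.1*d),T,vel=.15); st("above")
r.move_linear(W(p0),T,vel=.08); s=st("down")
if np.linalg.norm(s["force"])>6: raise SystemExit("contact")
for x in np.arange(-.050,-.004,.004):
    r.move_linear(W([x,0,.077]),T,vel=.05); s=st("%.3f"%x)
    if (Rb.T@s["force"])[0]<-16: break
import cv2
b=cams.read_camera("side")[170:330,230:390,::-1]; cv2.imwrite("pics/c5.png",cv2.resize(b,None,fx=3,fy=3,interpolation=cv2.INTER_CUBIC))
E
```

```text
above t25.1 tcp_box [-91.142   -0.3494 170.6169] F_box [ 1.1903 -0.3937  1.3723] n 0.5932514456274195 w-0.0000 q [ -11.2   -5.   122.6   10.8   44.3 -119.2]
down t26.5 tcp_box [-57.794   -0.0716  76.4082] F_box [-0.2283  0.5547 -0.1625] n -0.026586847674927867 w0.0003 q [  -9.     8.2  126.3   15.    27.4 -122.6]
-0.050 t26.8 tcp_box [-49.265   -0.1656  77.4582] F_box [-0.6958 -0.2381 -0.5902] n -0.16323249050035954 w0.0001 q [  -8.5    8.9  125.1   14.5   27.7 -121.7]
-0.046 t27.1 tcp_box [-45.7412  -0.0379  77.0337] F_box [ 0.0495 -0.1399  0.3057] n 0.2400230243788647 w-0.0000 q [  -8.3    9.3  124.7   14.3   27.8 -121.3]
-0.042 t27.3 tcp_box [-41.7253  -0.0552  77.0111] F_box [-0.8474 -0.0566 -1.0086] n -0.44979997515146836 w0.0003 q [  -8.     9.7  124.2   14.1   27.9 -120.9]
-0.038 t27.6 tcp_box [-38.5092   0.3184  76.5668] F_box [-1.2736  0.0696 -0.813 ] n -0.06726241349718108 w-0.0003 q [  -7.8   10.1  123.7   13.9   28.  -120.5]
-0.034 t27.8 tcp_box [-35.2816   0.6275  76.2161] F_box [-4.7435  1.1381  0.1995] n 2.544556481619431 w-0.0003 q [  -7.6   10.4  123.3   13.7   28.2 
[... 408 characters left out ...]
550145746308145 w-0.0001 q [  -7.    11.5  121.8   13.2   28.5 -119. ]
-0.018 t28.8 tcp_box [-18.9783   0.8345  76.4469] F_box [-3.7768  2.9294 -0.0644] n 1.8326723772451383 w0.0000 q [  -6.8   11.9  121.2   13.    28.6 -118.7]
-0.014 t29.1 tcp_box [-15.0135   0.7798  76.3852] F_box [-3.5749  2.428   0.228 ] n 1.9849238146780586 w-0.0001 q [  -6.6   12.3  120.7   12.8   28.7 -118.3]
-0.010 t29.3 tcp_box [-11.3681   0.7599  76.0758] F_box [-5.3177  2.4046 -0.3614] n 2.3458818986920282 w-0.0004 q [  -6.5   12.6  120.2   12.6   28.8 -118. ]
-0.006 t29.6 tcp_box [-9.7193  0.9747 75.5168] F_box [-16.2693  -0.2569  10.1344] n 16.91126655015435 w-0.0004 q [  -6.3   12.9  119.9   12.3   29.1 -117.6]
```

View pics/c5.png

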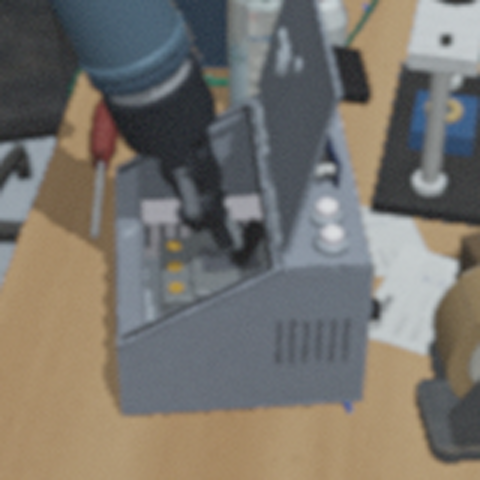

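The toggle leans back and the force jumped at its stop. I'll retreat along the entry path and take one last look.

```bash
python3 - <<'E'
from h import *
a=np.radians(20); d=np.array([np.sin(a),0,-np.cos(a)]); T=tool(d,[0,1,0])
p0=np.array([-.055,0,.077])
r.move_linear(W(p0),T,vel=.08)
r.move_linear(W(p0-.13*d),T,vel=.12)
r.move_linear(W([-.14,0,.32]),T,vel=.2); r.dwell(.3); st("clear")
import cv2
a=cams.read_camera("top")[170:330,200:360,::-1]
b=cams.read_camera("side")[170:330,230:390,::-1]; cv2.imwrite("pics/c6.png",cv2.resize(cv2.hconcat([a,b]),(800,400),interpolation=cv2.INTER_CUBIC))
E
```

```text
clear t32.7 tcp_box [-140.185     0.2015  319.0326] F_box [-0.2292  0.2084  0.6949] n 0.7164378477851439 w0.0002 q [ -15.3  -18.8  110.9    9.4   70.3 -118.5]
```

View pics/c6.png

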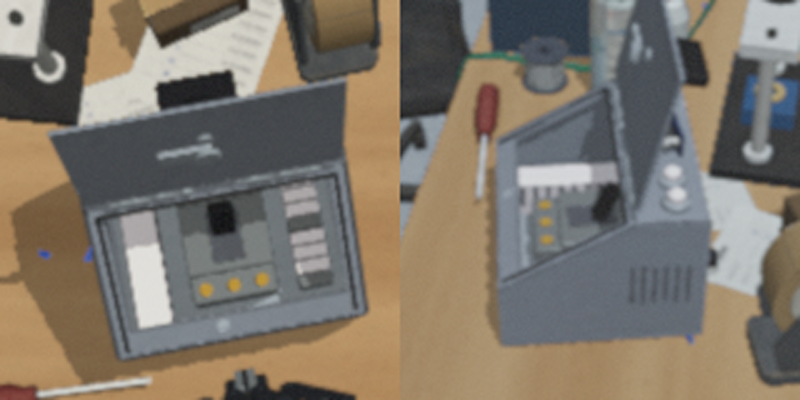

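The cover stands leaning back with its tongue pointing to the left. The toggle, at (220,217) in the top crop, leans to the back, and the robot is clear.

```bash
python3 -c "
from plant import ticket
print(ticket.finish_job())"
```

```text
the job is handed in; nothing more can be done
None
```

I handed the job in at about 33 s of the 61 s allowed. The last pictures show the knob turned to free, the cover leaning back on its stop, the toggle over to on and the arm clear; no verdict came back.

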